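Take the charged work lamp off its dock, light the board, switch the charger off

ROBOT

A 7-joint arm with a two-finger parallel gripper is mounted at the origin on the work surface. World frame = base frame: x ahead of the robot, y to its left, z up, the work surface at z = 0. Lengths are in m, angles in rad, forces in N, time in s.
With the tool pointing down it reaches from about 0.4 to 0.85 m from the base axis. Payload 10.4 kg.
Tool frame: the origin (TCP) lies between the finger pads; the fingertips stand 11 mm ahead of it and the grasp point (between the pads) lies 8 mm behind it (tip_reach is the distance from the TCP to the fingertips, in m); z points along the fingers, y is the line along which they close (so a half turn about z gives the same grasp; the last joint's range is limited). The gripper opens to 85 mm and grips with 20 to 120 N. Pads are 22 mm wide; open, the fingers measure 114 mm over their backs; the gripper's body (76 mm by 85 mm) begins 54 mm behind the grasp point. The pads swing forward as they close: fully open they stand 13 mm farther back than shut.
Start: joints at [-1.25, 0.332, -0.065, 1.46, 0.022, 1.35, -0.088], TCP at [0.211, 0.588, 0.242] pointing down, gripper open.
Joint ranges: [-2.6, 2.6], [-0.5, 2.12], [-1.47, 1.34], [0.16, 2.42], [-1.27, 4.41], [0.06, 2.06], [-2.6, 2.6]. Speed limits (rad/s): [2.22, 2.22, 2.79, 2.79, 3.14, 3.14, 3.14].

INTERFACE

Orientations are given as a unit quaternion [x, y, z, w].
In Python, from workcell import * gives the robot as it stands.
- The arm moves only by the shell command python3 -m inch 'ROWS' [OPENING] [FORCE]. ROWS is JSON, a list of rows, each an object with "slide": the shift along the world's x, y, z in m, a list of three; "yaw": the turn about the world's z in rad. A call has 1 to 20 rows; each row is the pose to reach, as a shift and turn from the pose commanded when the call began; what a row does not reach only later rows make up. A row lasts 1/12 s, in which the tool goes at most 41.7 mm and 7.16 degrees, less where a joint would pass 70% of its speed; a pose out of reach is approached as far as the arm can. A call with a gripper value outside its range is refused whole. OPENING is the closure in counts, from 0 (fully open) to 255 (shut), set as the call begins (- or left out, the last holds). The fingers move at their own pace and stop on an object; FORCE is the grip in N (left out, the last holds). Time passes only in rows, so rows that repeat a pose let the fingers close. It gives the time, the measured TCP pose, the force, the opening and the grip force at its end, in the units of the state.
- get_obs(): the state, without advancing time (a new reading comes with each control period).
- camera(name): name is "scene" or "top" or "wrist"; returns a dict with "frame" (384x512x3 uint8, red, green, blue), "fx", "fy", "cx", "cy" (pixels), "extrinsics" (4x4, takes a point from world to camera coordinates). Camera axes: x right, y down, z forward; pixel columns grow to the right and rows downward; lengths in m; the calibration is good to about 2 mm. A picture is of the moment at which its call begins. There is no depth.
- hand_in(): hands the job in; it is judged then, once.
The state is a dict: "clock": time; "joint_pos": joint angles; "joint_velocities": joint speeds; "tau": joint torques, N m; "position": TCP position; "ee_rot": TCP orientation; "ft_force": force on the tool from outside, world axes, zero at the start; "torque": the same for the moment, N m; "grip_width": opening from 0.0 (shut) to 1.0 (fully open); "grasp_force": force on a finger pad.
Only numpy, scipy, OpenCV 4.12 (cv2) and the standard library are available. Lean on these libraries where they do the work, as an engineer would, in place of code of your own. Each camera call takes 0.05 s, during which the arm holds its last target. There are 200 camera calls.

TASK

The work lamp is charged: lift it off its charging dock, keep it upright, and set it down gently on the middle of the cork mat with its round window aimed at the middle of the circuit board in the holder. Then, with the lamp standing there, switch the socket block off by swinging its lever all the way over to the other side. Leave the other things on the bench as they are.

Things in the scene. Friction and masses are not known exactly. Their poses are not given: they have to be found in the camera images.
- lamp: cordless work lamp, a grey box with a rubber foot (74 mm along its x, 94 mm along its y, 14 mm high), body 66 x 86 mm up to 100 mm, and a carrying handle arched over the top; the round white window (62 mm) is on its +x face. About 0.5 kg. Origin: centre of its underside, z up. It starts in the dock.
- lamp_handle (a point): middle of the lamp's handle bar, 155 mm above the lamp's underside. The bar runs along the lamp's y, is 98 mm long, 18 mm thick and 18 mm high, with 46 mm of free space under it and 66 mm between its two posts.
- dock: black charging dock, 104 x 124 mm, fixed to the bench; the lamp's foot stands in a recess (80 x 100 mm, floor 30 mm above the bench) with a rim up to 48 mm, 3 mm clear of the foot all round. Origin: centre of its underside; lamp and dock start with the same x and y axes.
- mat: square cork mat, 190 x 190 mm, 4 mm thick, fixed flat on the bench. Origin: centre of its underside, at bench height (its top is 4 mm above).
- holder: circuit-board holder fixed to the bench about 0.2 m from the mat's middle: dark foot 60 x 130 mm, two aluminium posts up to 94 mm high, and a copper-coloured board 106 mm wide upright between them, across its x axis. Origin: centre of its underside, below the middle of the board.
- socket: white mains socket block, 200 mm (its x) x 80 mm (its y) x 45 mm high, fixed to the bench, with a lever switch on a grey block in its middle. Origin: centre of its underside.
- switch (a joint): angle of the lever switch in rad: 0 = on, leaning 0.5 rad toward the socket block's -x; 1.0 = fully off, leaning 0.5 rad toward its +x. Its hinge lies along the block's y, above the block's centre, 67 mm above the bench. It moves easily (about 1 N) and stays where it is left.
- switch_tip (a point): centre of the black ball (26 mm across) at the end of the lever, 70 mm from the hinge; the rod below it is 10 mm thick.
- spray: dark steel can, 60 mm across, 170 mm high, standing; a bystander. Origin: centre of its underside.
- bottle: clear glass bottle, 68 mm across, 190 mm high, standing beyond the dock; a bystander. Origin: centre of its underside.
- jar: aluminium jar with a white lid, 54 mm across, 75 mm high, standing beyond the dock; a bystander. Origin: centre of its underside.
- driver: screwdriver 170 mm long lying on the bench on the robot's side of the dock, along its own x; a bystander. Origin: its middle, at the underside.
- handset: black telephone handset, about 208 x 58 x 50 mm, lying at the left edge; a bystander. Origin: centre of its underside.
- meter: black multimeter, 150 x 75 x 43 mm, lying at the right edge; a bystander. Origin: centre of its underside.
Not all that is in view belongs to the job. What is shaped like the dock but pink or turquoise is not meant. What is shaped like the socket but pink is not meant.

How it is judged:
On the way, in this order (a step that is already met when the one before it is completed fails the run):
1. the lamp is lifted clear of the dock (z of lamp in the frame of dock above 0.07 m and contact force between lamp and dock below 0.1 N), for 0.1 s.
2. the lamp stands released on the middle of the cork mat, its window aimed at the circuit board (horizontal distance between lamp and mat below 0.05 m and height (world z) of lamp below 0.01 m and angle between lamp's own z axis and vertical below 0.1 rad and x of holder in the frame of lamp above 0.05 m and y of holder in the frame of lamp between -0.055 and 0.055 m and contact force between the fingers and lamp below 0.1 N and linear speed of lamp below 0.02 m/s and angular speed of lamp below 0.2 rad/s), for 0.2 s.
3. the lever switch is swung over to off (value of joint switch above 0.75 rad), for 0.1 s.
At the end, for the whole second after the job is handed in: The lamp stands upright (within 0.1 rad), at rest and released, flat on the cork mat with its centre within 50 mm of the mat's centre, the line straight out of its window passing within 55 mm of the middle of the circuit-board holder; the lever switch is over at off (joint above 0.75 rad of 1.0) (all of step 2 and value of joint switch above 0.75 rad); the robot touches nothing.
It fails at once if the lamp is tipped (more than 0.5 rad from upright) (angle between lamp's own z axis and vertical above 0.5 rad).
It fails at once if the lamp is dropped or banged down (faster than 0.5 m/s within 25 mm of the bench) (height (world z) of lamp below 0.025 m and linear speed of lamp above 0.5 m/s).
It fails at once if another thing on the bench (spray can, bottle, jar, screwdriver, handset, meter) is moved more than 30 mm (distance of any of spray, bottle, jar, driver, handset, meter from where it was at the start of the episode above 0.03 m).
It also fails if it takes over 64 s, if anything falls off the work surface, if the arm or the gripper's body presses on something with over 40 N, if the wrist force passes 120 N, or if a joint passes its speed limit or range.

## Working session

There is one attempt and no reset: what is moved stays moved. The work goes in short steps, Python scripts to look and compute and a shell command to move; the robot and the scene stay as the last step left them, time stands still between calls to the robot, and variables do not carry over. Pictures are saved under pics/ and viewed, at most 10 in all, crops included, and the job is handed in when it is done.

```bash
mkdir -p pics
cat > h.py <<'E'
from workcell import *
import numpy as np, cv2
def snap(n,f):
    c=camera(n); cv2.imwrite('pics/'+f+'.png',cv2.cvtColor(c['frame'],cv2.COLOR_RGB2BGR)); np.savez('pics/'+f+'.npz',**{k:v for k,v in c.items()}); return c
def crop(f,u0,v0,u1,v1,s,out):
    im=cv2.imread('pics/'+f+'.png')[v0:v1,u0:u1]; cv2.imwrite('pics/'+out+'.png',cv2.resize(im,None,fx=s,fy=s,interpolation=cv2.INTER_CUBIC))
def w(f,u,v,z):
    c=np.load('pics/'+f+'.npz'); E=c['extrinsics']; R=E[:3,:3]; o=-R.T@E[:3,3]
    d=R.T@np.array([(u-c['cx'])/c['fx'],(v-c['cy'])/c['fy'],1]); return o+d*(z-o[2])/d[2]
def px(f,p):
    c=np.load('pics/'+f+'.npz'); E=c['extrinsics']; q=E[:3,:3]@np.array(p)+E[:3,3]; return np.array([c['fx']*q[0]/q[2]+c['cx'],c['fy']*q[1]/q[2]+c['cy']])
E
python3 - <<'E'
from h import *
a=snap('top','t0'); b=snap('scene','s0')
for f in('t0','s0'):
    E=np.load('pics/'+f+'.npz')['extrinsics']; print((-E[:3,:3].T@E[:3,3]).round(3))
im=np.hstack([cv2.imread('pics/t0.png')])
cv2.imwrite('pics/t0b.png',cv2.resize(im,(800,600),interpolation=cv2.INTER_CUBIC))
cv2.imwrite('pics/s0b.png',cv2.resize(cv2.imread('pics/s0.png'),(800,600),interpolation=cv2.INTER_CUBIC))
o=get_obs(); print(o['position'],o['ee_rot'],o['clock'])
E
```

```text
[ 0.407 -0.012  1.659]
[ 1.122 -0.69   1.463]
[0.21055704 0.58812024 0.24159063] [ 1.71048212e-01  9.85262448e-01 -6.40009119e-04 -8.93749292e-05] 0.1
```

View pics/t0b.png

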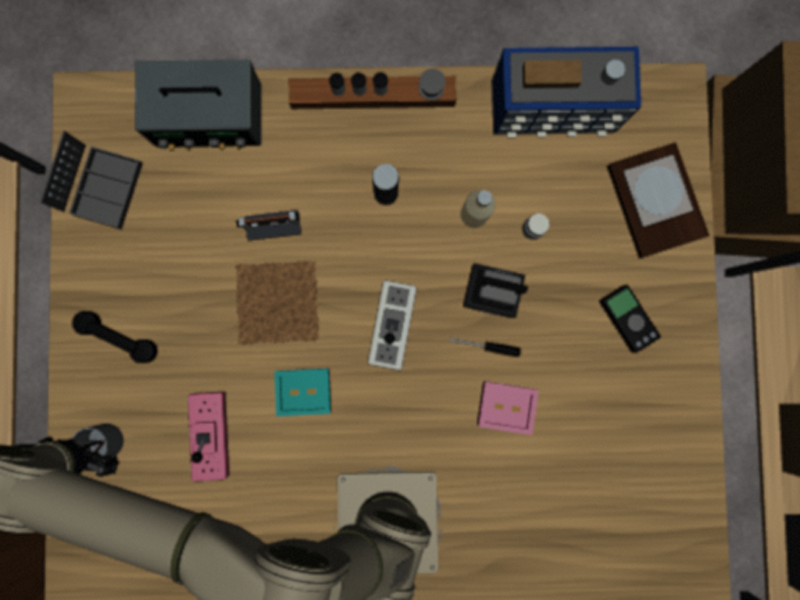

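View pics/s0b.png

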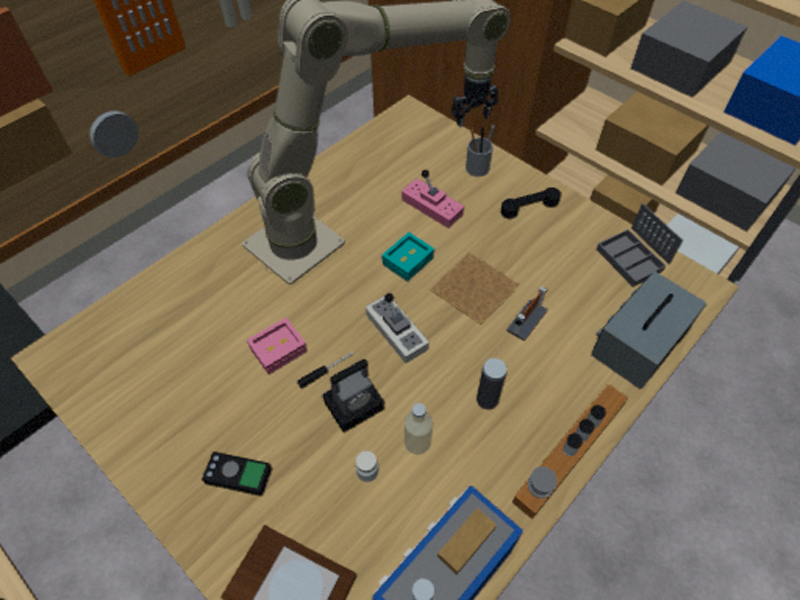

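The top view (800 px wide) shows the dock and lamp at (495,290), mat at (278,302), holder at (270,222), white socket at (392,325), with the ball at (389,338). Candidates that could be confused: the black dock (495,290), turquoise dock (303,390), pink dock (508,407), white socket (392,325) and pink socket (208,436). I choose the black dock and the white socket, and check them in a close crop.

Run:
```python
from h import *
crop('t0',140,115,350,245,3.8,'a');crop('s0',190,180,370,280,4.4,'b')
a=cv2.imread('pics/a.png');b=cv2.imread('pics/b.png')
n=min(a.shape[1],b.shape[1]); im=np.vstack([a[:,:n],b[:,:n]]); print(a.shape,b.shape,im.shape); cv2.imwrite('pics/ab.png',cv2.resize(im,None,fx=600/im.shape[0],fy=600/im.shape[0]))
```

```text
(494, 798, 3) (440, 792, 3) (934, 792, 3)
```

View pics/a.png

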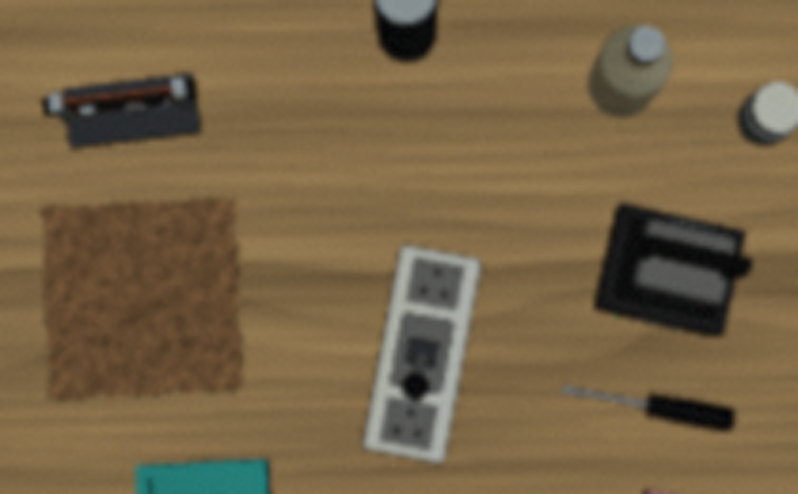

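View pics/b.png

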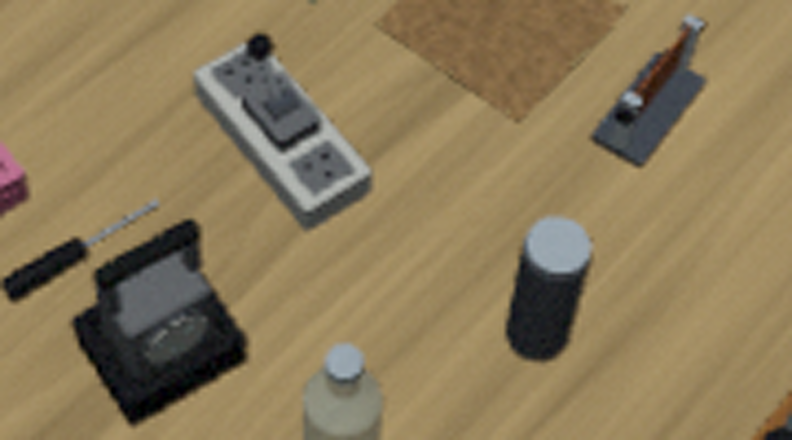

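The crop confirms the lamp, with the white window facing +x, in the black dock. The white socket's lever leans towards the robot. The mat and holder are clear too.

Run:
```python
from h import *
A=lambda U,V,z:w('t0',140+U/3.8,115+V/3.8,z)[:2]
B=lambda U,V,z:w('s0',190+U/4.4,180+V/4.4,z)[:2]
np.set_printoptions(precision=4,suppress=True)
def q(name,P,z):
    p=np.array([A(*x,z) for x in P]); print(name,'c',p.mean(0),'sides',[np.linalg.norm(p[i]-p[i-3]).round(3) for i in range(4)],'ang',[np.round(np.arctan2(*(p[i-3]-p[i])[::-1]),3) for i in range(4)])
q('lamptop',[(645,218),(738,240),(727,303),(635,283)],.13)
q('dock',[(622,205),(746,232),(722,335),(597,308)],.048)
q('sock',[(403,245),(480,260),(443,462),(365,448)],.045)
q('mat',[(42,205),(233,198),(243,390),(48,398)],.004)
print('bar right end',A(748,265,.185),'bar scene',B(97,272,.19),B(198,228,.19))
print('ball',A(414,386,.128),B(259,46,.128))
print('posts',A(52,102,.094),A(182,86,.094),B(631,103,.094),B(692,24,.094))
print('spray top',A(408,5,.17),B(558,247,.17),'bottle top',A(648,43,.19),'jar',A(777,107,.075))
```

```text
lamptop c [ 0.5336 -0.2632] sides [np.float64(0.087), np.float64(0.058), np.float64(0.085), np.float64(0.06)] ang [np.float64(-1.82), np.float64(2.941), np.float64(1.34), np.float64(-0.177)]
dock c [ 0.5321 -0.2625] sides [np.float64(0.122), np.float64(0.102), np.float64(0.122), np.float64(0.102)] ang [np.float64(-1.802), np.float64(2.885), np.float64(1.342), np.float64(-0.26)]
sock c [ 0.4561 -0.0229] sides [np.float64(0.075), np.float64(0.196), np.float64(0.075), np.float64(0.197)] ang [np.float64(-1.78), np.float64(2.943), np.float64(1.377), np.float64(-0.2)]
mat c [0.5167 0.2517] sides [np.float64(0.188), np.float64(0.189), np.float64(0.19), np.float64(0.19)] ang [np.float64(-1.549), np.float64(-3.099), np.float64(1.595), np.float64(0.029)]
bar right end [ 0.5247 -0.3082] bar scene [ 0.522  -0.3007] [ 0.5533 -0.2138]
ball [ 0.4242 -0.0139] [ 0.4266 -0.0104]
posts [0.6949 0.3198] [0.7082 0.1985] [0.7145 0.2014] [0.7015 0.3182]
spray top [ 0.7635 -0.0139] [ 0.7813 -0.0099] bottle top [ 0.7217 -0.2247] jar [ 0.6832 -0.3621]
```

```bash
python3 -m inch '[{"slide":[0,0,0.04],"yaw":0},{"slide":[0,0,0.08],"yaw":0},{"slide":[0.03,-0.03,0.08],"yaw":0},{"slide":[0.06,-0.06,0.08],"yaw":-0.1},{"slide":[0.34,-0.39,0.08],"yaw":-0.2},{"slide":[0.34,-0.39,0.08],"yaw":-0.3},{"slide":[0.34,-0.39,0.08],"yaw":-0.4},{"slide":[0.34,-0.39,0.08],"yaw":-0.5},{"slide":[0.34,-0.39,0.08],"yaw":-0.6},{"slide":[0.34,-0.39,0.08],"yaw":-0.7},{"slide":[0.34,-0.39,0.08],"yaw":-0.8},{"slide":[0.34,-0.39,0.08],"yaw":-0.8},{"slide":[0.34,-0.39,0.08],"yaw":-0.8},{"slide":[0.34,-0.39,0.08],"yaw":-0.8},{"slide":[0.34,-0.39,0.08],"yaw":-0.8},{"slide":[0.34,-0.39,0.08],"yaw":-0.8}]' 0 40
python3 -m inch '[{"slide":[-0.02,-0.46,-0.02],"yaw":-0.1},{"slide":[-0.02,-0.46,-0.02],"yaw":-0.2},{"slide":[-0.02,-0.46,-0.02],"yaw":-0.3},{"slide":[-0.02,-0.46,-0.02],"yaw":-0.4},{"slide":[-0.02,-0.46,-0.02],"yaw":-0.5},{"slide":[-0.02,-0.46,-0.02],"yaw":-0.66},{"slide":[-0.02,-0.46,-0.02],"yaw":-0.66},{"slide":[-0.02,-0.46,-0.02],"yaw":-0.66},{"slide":[-0.02,-0.46,-0.02],"yaw":-0.66},{"slide":[-0.02,-0.46,-0.02],"yaw":-0.66},{"slide":[-0.02,-0.46,-0.02],"yaw":-0.66},{"slide":[-0.02,-0.46,-0.02],"yaw":-0.66},{"slide":[-0.02,-0.46,-0.02],"yaw":-0.66},{"slide":[-0.02,-0.46,-0.02],"yaw":-0.66},{"slide":[-0.02,-0.46,-0.02],"yaw":-0.66},{"slide":[-0.02,-0.46,-0.02],"yaw":-0.66}]'
python3 - <<'E'
from h import *
snap('wrist','w0'); o=get_obs(); q=o['ee_rot'];print(o['position'],q,o['joint_pos'],'tooly',2*np.arctan2(q[1],q[0])-np.pi/2)
for y in(-.04,0,.04):
    c,s=np.cos(-.235),np.sin(-.235); print(px('w0',[.5325-s*y,-.263+c*y,.194])*800/512)
cv2.imwrite('pics/w0b.png',cv2.resize(cv2.imread('pics/w0.png'),(800,600)))
E
```

```text
clock: 1.43
position: [0.5532, 0.1929, 0.3219]
ee_rot: [0.545, 0.839, -0.001, 0.001]
ft_force: [-0.8, -0.8, -0.2]
grip_width: 1.003
grasp_force: 0.0
clock: 2.77
position: [0.5313, -0.2597, 0.3023]
ee_rot: [0.784, 0.621, 0.0, -0.0]
ft_force: [0.7, 0.3, 0.1]
grip_width: 1.004
grasp_force: 0.0
[ 0.53123475 -0.25991763  0.30234516] [ 7.83716104e-01  6.21119112e-01  2.99898900e-04 -1.62358743e-04] [-0.19952105  0.26709783  0.71540378  1.49279614 -0.17603435  1.44709864
  0.28955445] tooly -0.23045652933833805
[395.91977391 377.9377527 ]
[396.5499641  303.29149665]
[397.24357168 221.13342704]
```

View pics/w0b.png

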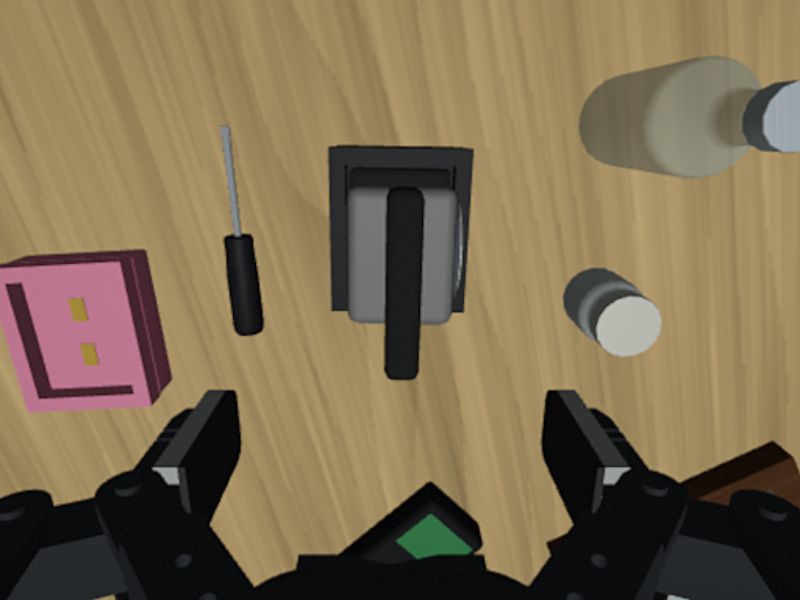

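The wrist view shows the handle bar from (405,188) to (402,379), almost square to the fingers, with the window on the right.

Run:
```python
from h import *
s=512/800
a=w('w0',406*s,188*s,.194);b=w('w0',402*s,379*s,.194);print(a,b,(a+b)/2,np.linalg.norm(a-b),np.arctan2(*(a-b)[1::-1])-np.pi/2)
P=[w('w0',u*s,v*s,.048)[:2] for u,v in((330,148),(473,150),(463,311),(332,311))]; print(P, 'dock top edge ang',np.arctan2(*(P[1]-P[0])[::-1]))
```

```text
[ 0.54905581 -0.21032276  0.194     ] [ 0.52605786 -0.30319025  0.194     ] [ 0.53755683 -0.25675651  0.194     ] 0.09567276111343777 -0.24275878507801685
[array([ 0.5033188 , -0.18717352]), array([ 0.60213012, -0.21177701]), array([ 0.57237512, -0.32977645]), array([ 0.47253942, -0.30628593])] dock top edge ang -0.244032223330982
```

```bash
python3 -m inch '[{"slide":[0.006,0.003,-0.02],"yaw":-0.013},{"slide":[0.006,0.003,-0.05],"yaw":-0.013},{"slide":[0.006,0.003,-0.08],"yaw":-0.013},{"slide":[0.006,0.003,-0.105],"yaw":-0.013},{"slide":[0.006,0.003,-0.12],"yaw":-0.013},{"slide":[0.006,0.003,-0.128],"yaw":-0.013},{"slide":[0.006,0.003,-0.128],"yaw":-0.013},{"slide":[0.006,0.003,-0.128],"yaw":-0.013}]'
python3 -m inch '[{"slide":[0,0,0],"yaw":0},{"slide":[0,0,0],"yaw":0},{"slide":[0,0,0],"yaw":0},{"slide":[0,0,0],"yaw":0},{"slide":[0,0,0],"yaw":0},{"slide":[0,0,0],"yaw":0},{"slide":[0,0,0],"yaw":0},{"slide":[0,0,0],"yaw":0},{"slide":[0,0,0],"yaw":0},{"slide":[0,0,0],"yaw":0},{"slide":[0,0,0],"yaw":0},{"slide":[0,0,0],"yaw":0}]' 255 70
```

```text
clock: 3.48
position: [0.5371, -0.2582, 0.1751]
ee_rot: [0.788, 0.615, 0.0, 0.0]
ft_force: [-0.7, 1.1, 0.6]
grip_width: 0.999
grasp_force: 0.0
clock: 4.48
position: [0.537, -0.2587, 0.1747]
ee_rot: [0.788, 0.615, 0.0, 0.0]
ft_force: [2.2, -0.8, 5.0]
grip_width: 0.199
grasp_force: 69.7
```

Gripped at 17 mm, which matches the 18 mm bar. Lifting next.

```bash
python3 -m inch '[{"slide":[0,0,0.005],"yaw":0},{"slide":[0,0,0.012],"yaw":0},{"slide":[0,0,0.02],"yaw":0},{"slide":[0,0,0.03],"yaw":0},{"slide":[0,0,0.045],"yaw":0},{"slide":[0,0,0.06],"yaw":0},{"slide":[0,0,0.08],"yaw":0},{"slide":[0,0,0.1],"yaw":0},{"slide":[0,0,0.12],"yaw":0},{"slide":[0,0,0.14],"yaw":0},{"slide":[0,0,0.15],"yaw":0},{"slide":[0,0,0.15],"yaw":0},{"slide":[0,0,0.15],"yaw":0}]'
```

```text
clock: 5.57
position: [0.5365, -0.2586, 0.3241]
ee_rot: [0.789, 0.615, 0.0, 0.0]
ft_force: [1.3, -0.0, -6.2]
grip_width: 0.2
grasp_force: 68.7
```

```bash
python3 -m inch '[{"slide":[0,0.005,0.01],"yaw":0},{"slide":[0,0.015,0.02],"yaw":0},{"slide":[0,0.035,0.02],"yaw":0.02},{"slide":[0,0.06,0.02],"yaw":0.04},{"slide":[0,0.09,0.02],"yaw":0.06},{"slide":[0,0.12,0.02],"yaw":0.08},{"slide":[0,0.15,0.02],"yaw":0.1},{"slide":[0,0.18,0.02],"yaw":0.12},{"slide":[0,0.21,0.02],"yaw":0.14},{"slide":[0,0.24,0.02],"yaw":0.16},{"slide":[0,0.27,0.02],"yaw":0.18},{"slide":[-0.005,0.3,0.02],"yaw":0.2},{"slide":[-0.01,0.33,0.02],"yaw":0.22},{"slide":[-0.015,0.36,0.02],"yaw":0.24},{"slide":[-0.02,0.39,0.02],"yaw":0.26},{"slide":[-0.02,0.42,0.02],"yaw":0.285},{"slide":[-0.02,0.45,0.02],"yaw":0.285},{"slide":[-0.02,0.475,0.02],"yaw":0.285},{"slide":[-0.02,0.495,0.02],"yaw":0.285},{"slide":[-0.02,0.51,0.02],"yaw":0.285}]'
python3 -m inch '[{"slide":[0,0,0],"yaw":0},{"slide":[0,0,0],"yaw":0},{"slide":[0,0,0],"yaw":0},{"slide":[0,0,-0.02],"yaw":0},{"slide":[0,0,-0.05],"yaw":0},{"slide":[0,0,-0.08],"yaw":0},{"slide":[0,0,-0.1],"yaw":0},{"slide":[0,0,-0.11],"yaw":0},{"slide":[0,0,-0.11],"yaw":0},{"slide":[0,0,-0.11],"yaw":0}]'
python3 - <<'E'
from h import *
snap('top','t1');snap('wrist','w1');o=get_obs();q=o['ee_rot'];print(o['position'],2*np.arctan2(q[1],q[0])-np.pi/2)
crop('t1',130,90,290,240,3,'c'); a=cv2.imread('pics/c.png'); b=cv2.resize(cv2.imread('pics/w1.png'),None,fx=.62,fy=.62)
cv2.imwrite('pics/d.png',np.hstack([a,np.vstack([b,np.zeros((450-b.shape[0],b.shape[1],3),np.uint8)])]))
E
```

```text
clock: 7.23
position: [0.5154, 0.2546, 0.3444]
ee_rot: [0.692, 0.722, -0.0, -0.0]
ft_force: [0.4, -0.1, -5.5]
grip_width: 0.2
grasp_force: 68.9
clock: 8.07
position: [0.5171, 0.251, 0.2353]
ee_rot: [0.694, 0.72, 0.0, 0.0]
ft_force: [0.1, -0.3, -4.9]
grip_width: 0.195
grasp_force: 68.9
[0.51757436 0.25157795 0.23632666] 0.03849127997775437
```

View pics/d.png

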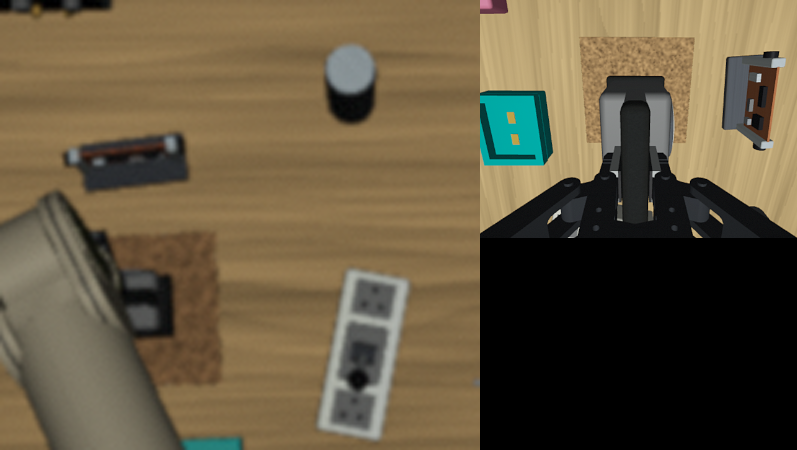

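The lamp hangs upright over the mat at about (148,305) in the top crop, with its window towards the board. I lower it by 88 mm (underside from 92 to 4 mm).

```bash
python3 -m inch '[{"slide":[0,0,-0.015],"yaw":0},{"slide":[0,0,-0.03],"yaw":0},{"slide":[0,0,-0.045],"yaw":0},{"slide":[0,0,-0.06],"yaw":0},{"slide":[0,0,-0.07],"yaw":0},{"slide":[0,0,-0.076],"yaw":0},{"slide":[0,0,-0.08],"yaw":0},{"slide":[0,0,-0.083],"yaw":0},{"slide":[0,0,-0.085],"yaw":0},{"slide":[0,0,-0.0865],"yaw":0},{"slide":[0,0,-0.0875],"yaw":0},{"slide":[0,0,-0.088],"yaw":0},{"slide":[0,0,-0.088],"yaw":0},{"slide":[0,0,-0.088],"yaw":0}]'
```

```text
clock: 9.33
position: [0.5176, 0.2517, 0.1486]
ee_rot: [0.693, 0.721, 0.001, 0.0]
ft_force: [-2.9, -2.3, 8.7]
grip_width: 0.199
grasp_force: 71.0
```

Contact felt (+9 N). I release it, then rise straight up.

```bash
python3 -m inch '[{"slide":[0,0,0.001],"yaw":0},{"slide":[0,0,0.001],"yaw":0},{"slide":[0,0,0.001],"yaw":0},{"slide":[0,0,0.001],"yaw":0},{"slide":[0,0,0.001],"yaw":0},{"slide":[0,0,0.001],"yaw":0},{"slide":[0,0,0.001],"yaw":0},{"slide":[0,0,0.001],"yaw":0},{"slide":[0,0,0.001],"yaw":0},{"slide":[0,0,0.001],"yaw":0}]' 0
python3 -m inch '[{"slide":[0,0,0.01],"yaw":0},{"slide":[0,0,0.03],"yaw":0},{"slide":[0,0,0.06],"yaw":0},{"slide":[0,0,0.09],"yaw":0},{"slide":[0,0,0.12],"yaw":0},{"slide":[0,0,0.15],"yaw":0},{"slide":[0,0,0.16],"yaw":0},{"slide":[0,0,0.16],"yaw":0}]'
python3 - <<'E'
from h import *
snap('wrist','w2');snap('scene','s2')
crop('s2',180,140,390,260,3.8,'e')
a=cv2.resize(cv2.imread('pics/e.png')[:,150:],None,fx=.6,fy=.6);b=cv2.resize(cv2.imread('pics/w2.png'),None,fx=.8,fy=.8);print(a.shape,b.shape)
H=max(a.shape[0],b.shape[0]); f=lambda i:np.pad(i,((0,H-i.shape[0]),(0,0),(0,0)))
cv2.imwrite('pics/f.png',np.hstack([f(b),f(a)]))
o=get_obs();print(o['position'])
E
```

```text
clock: 10.17
position: [0.5166, 0.2515, 0.1473]
ee_rot: [0.693, 0.721, 0.0, 0.0]
ft_force: [-0.0, 0.2, 0.3]
grip_width: 0.998
grasp_force: 0.0
clock: 10.83
position: [0.5177, 0.2519, 0.3112]
ee_rot: [0.693, 0.721, 0.003, 0.001]
ft_force: [-0.6, 0.1, -0.3]
grip_width: 1.001
grasp_force: 0.0
(274, 389, 3) (307, 410, 3)
[0.51656785 0.25139219 0.30721979]
```

View pics/f.png

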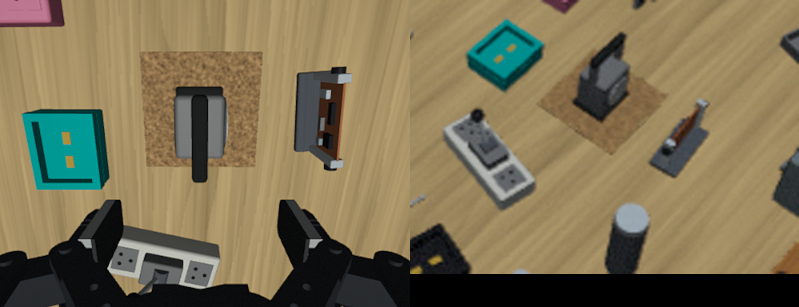

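The lamp stands upright in the middle of the mat, with its window towards the board. Next I straddle the lever ball with the open fingers (closing line along the socket's x) and drag it over to +x.

```bash
python3 -m inch '[{"slide":[0,-0.03,0],"yaw":0},{"slide":[-0.02,-0.06,0],"yaw":-0.05},{"slide":[-0.04,-0.09,0],"yaw":-0.1},{"slide":[-0.06,-0.12,0],"yaw":-0.15},{"slide":[-0.08,-0.15,0],"yaw":-0.2},{"slide":[-0.092,-0.18,0],"yaw":-0.24},{"slide":[-0.092,-0.21,0],"yaw":-0.24},{"slide":[-0.092,-0.24,0],"yaw":-0.24},{"slide":[-0.092,-0.266,0],"yaw":-0.24},{"slide":[-0.092,-0.266,0],"yaw":-0.24},{"slide":[-0.092,-0.266,0],"yaw":-0.24},{"slide":[-0.092,-0.266,0],"yaw":-0.24}]'
python3 -m inch '[{"slide":[0,0,-0.03],"yaw":0},{"slide":[0,0,-0.06],"yaw":0},{"slide":[0,0,-0.09],"yaw":0},{"slide":[0,0,-0.11],"yaw":0},{"slide":[0,0,-0.13],"yaw":0},{"slide":[0,0,-0.15],"yaw":0},{"slide":[0,0,-0.165],"yaw":0},{"slide":[0,0,-0.18],"yaw":0},{"slide":[0,0,-0.19],"yaw":0},{"slide":[0,0,-0.199],"yaw":0},{"slide":[0,0,-0.199],"yaw":0},{"slide":[0,0,-0.199],"yaw":0}]'
```

```text
clock: 11.93
position: [0.4242, -0.0138, 0.3064]
ee_rot: [0.774, 0.633, -0.001, -0.0]
ft_force: [0.1, 1.4, 1.0]
grip_width: 0.999
grasp_force: 0.0
clock: 12.93
position: [0.4246, -0.0143, 0.1083]
ee_rot: [0.774, 0.633, -0.0, -0.0]
ft_force: [-0.4, 0.6, 0.5]
grip_width: 0.998
grasp_force: 0.0
```

```bash
python3 -m inch '[{"slide":[0.01,-0.002,0],"yaw":0},{"slide":[0.02,-0.004,0],"yaw":0},{"slide":[0.03,-0.006,0],"yaw":0},{"slide":[0.038,-0.008,0],"yaw":0},{"slide":[0.046,-0.009,0],"yaw":0},{"slide":[0.053,-0.011,0],"yaw":0},{"slide":[0.06,-0.012,0],"yaw":0},{"slide":[0.067,-0.013,0],"yaw":0},{"slide":[0.074,-0.015,0],"yaw":0},{"slide":[0.08,-0.016,0],"yaw":0},{"slide":[0.085,-0.017,0],"yaw":0},{"slide":[0.09,-0.018,0],"yaw":0},{"slide":[0.093,-0.019,0],"yaw":0},{"slide":[0.093,-0.019,0],"yaw":0},{"slide":[0.093,-0.019,0],"yaw":0}]'
```

```text
clock: 14.18
position: [0.5178, -0.0337, 0.1084]
ee_rot: [0.775, 0.633, 0.0, 0.0]
ft_force: [0.0, -0.3, -0.2]
grip_width: 1.003
grasp_force: 0.0
```

```bash
python3 -m inch '[{"slide":[0.002,0,0],"yaw":0},{"slide":[0.004,-0.001,0],"yaw":0},{"slide":[0.005,-0.001,0],"yaw":0},{"slide":[0.005,-0.001,0],"yaw":0},{"slide":[0.005,-0.001,0],"yaw":0}]'
python3 - <<'E'
from h import *
snap('scene','s3');snap('top','t3')
crop('s3',200,170,300,240,4,'g');crop('t3',205,165,305,235,4,'g2')
cv2.imwrite('pics/gg.png',np.hstack([cv2.imread('pics/g.png'),cv2.imread('pics/g2.png')]))
C=np.array([.456,-.023]);d=np.array([.98,-.199])
for a in(.5,.75,1):
    p=np.r_[C+d*.07*np.sin(a-.5),.067+.07*np.cos(a-.5)]; print(a,(px('s3',p)-[200,170])*4,(px('t3',p)-[205,165])*4+[400,0])
E
```

```text
clock: 14.6
position: [0.5209, -0.0339, 0.1078]
ee_rot: [0.774, 0.633, -0.001, -0.002]
ft_force: [-9.0, 1.5, 3.0]
grip_width: 0.999
grasp_force: 4.5
0.5 [207.30894842  99.64245614] [585.88318511 168.80512175]
0.75 [216.95712156 112.08031382] [589.56032854 149.03929083]
1 [226.0942141  126.23810263] [592.9417622  130.85267289]
```

View pics/gg.png

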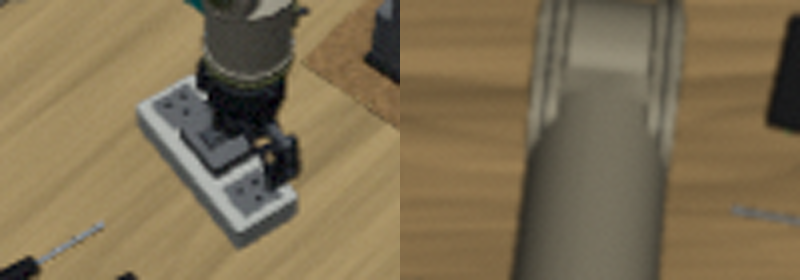

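The push reached the end stop (9 N), but the hand hides the lever. I back off 10 mm, rise and move clear, then look.

```bash
python3 -m inch '[{"slide":[-0.005,0.001,0],"yaw":0},{"slide":[-0.01,0.002,0],"yaw":0},{"slide":[-0.01,0.002,0.02],"yaw":0},{"slide":[-0.01,0.002,0.05],"yaw":0},{"slide":[-0.01,0.002,0.08],"yaw":0},{"slide":[-0.01,0.002,0.11],"yaw":0},{"slide":[-0.01,0.002,0.14],"yaw":0},{"slide":[-0.01,0.002,0.17],"yaw":0},{"slide":[-0.01,0.002,0.2],"yaw":0},{"slide":[-0.01,-0.03,0.22],"yaw":0},{"slide":[-0.01,-0.06,0.22],"yaw":0},{"slide":[-0.01,-0.09,0.22],"yaw":0},{"slide":[-0.01,-0.12,0.22],"yaw":0},{"slide":[-0.01,-0.14,0.22],"yaw":0},{"slide":[-0.01,-0.15,0.22],"yaw":0},{"slide":[-0.01,-0.15,0.22],"yaw":0},{"slide":[-0.01,-0.15,0.22],"yaw":0}]'
python3 - <<'E'
from h import *
snap('scene','s4');snap('top','t4')
crop('s4',190,130,370,250,2.2,'g');crop('t4',140,125,300,245,2.2,'g2')
a=cv2.imread('pics/g.png');b=cv2.imread('pics/g2.png');cv2.imwrite('pics/hh.png',np.hstack([a,b]));print(a.shape)
C=np.array([.456,-.023]);d=np.array([.98,-.199])
for q in(.5,.75,1):
    p=np.r_[C+d*.07*np.sin(q-.5),.067+.07*np.cos(q-.5)]; print(q,(px('s4',p)-[190,130])*2.2,(px('t4',p)-[140,125])*2.2+[a.shape[1],0])
E
```

```text
clock: 16.12
position: [0.5128, -0.1838, 0.3282]
ee_rot: [0.775, 0.633, 0.0, -0.0]
ft_force: [0.4, 0.2, 0.3]
grip_width: 1.001
grasp_force: 0.0
(264, 396, 3)
0.5 [136.01992163 142.80335088] [641.23575181 180.84281696]
0.75 [141.32641686 149.6441726 ] [643.25818069 169.97160995]
1 [146.35181775 157.43095644] [645.11796921 159.96897009]
```

View pics/hh.png

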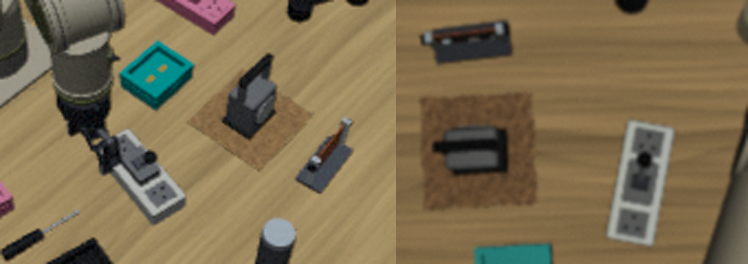

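The ball is at (151,156) in the scene crop and (645,158) in the top crop, which matches fully off (146,157 and 645,160 predicted). The lamp stands on the mat aimed at the board, and the arm is clear of everything.

```bash
python3 -c "
from workcell import *
print(hand_in())"
```

```text
the job is handed in; nothing more can be done
None
```

The lamp is standing upright in the middle of the cork mat with its window aimed at the circuit board, the socket lever is fully over to off, and the job is handed in; no verdict came back.

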